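# Put the balance check weights back in order of size

## Robot

A 6-joint arm with a two-finger parallel gripper is mounted at the origin on a cart in front of the work surface, level with it; the furniture and walls round the work are solid. World frame = base frame: x ahead of the robot, y to its left, z up, the work surface at z = 0. Lengths are in m, angles in rad, forces in N, time in s.
With the tool pointing down it reaches from about 0.25 to 0.725 m from the base axis. Payload 4 kg.
Tool frame: the origin (TCP) lies midway between the tips of the shut fingers; the grasp point (between the pads) lies 19 mm behind it; z points along the fingers, y is the line along which they close (so a half turn about z gives the same grasp; the last joint's range is limited). The gripper opens to 85 mm and grips with 20 to 120 N. Pads are 22 mm wide; open, the fingers measure 114 mm over their backs; the gripper's body (76 mm by 85 mm) begins 54 mm behind the grasp point. The pads swing forward as they close: fully open they stand 13 mm farther back than shut.
Start: joints at [-1.344, 0.241, 0.005, 1.335, 0, 1.571], TCP at [0.112, -0.487, 0.208] pointing down, gripper open.
Joint ranges: [-2.72, 2.72], [-1.05, 1.87], [-1.09, 1.28], [-1.99, 2.15], [-1.42, 1.44], [-3.14, 3.14]. Speed limits (rad/s): [2.79, 2.79, 3.14, 3.14, 3.14, 3.14].

## Interface

Orientations are given as a unit quaternion [x, y, z, w].
In Python, from workcell import bot gives the robot as it stands. The module is installed in compiled form; this text tells all that it offers.
- The arm moves only by the tool drive_tool, never from a script. Its arguments are lists of equal length, an entry for each row: "slide": the shift along the tool's x, y, z scaled (see below), a list of three; "rotation": the turn, a rotation vector about the tool's x, y, z scaled (see below), a list of three. A call has exactly 8 rows; each row is the pose to reach, as a shift and turn from the pose commanded when the call began, along the tool's axes at that moment; what a row does not reach only later rows make up. The controller multiplies each number of a shift by 250 mm and each number of a turn by 0.5 rad. A row lasts 1/8 s, in which the tool goes at most 62.5 mm and 10.7 degrees, less where a joint would pass 70% of its speed; a pose out of reach is approached as far as the arm can. A call with a number of a shift or a turn outside -1 to 1 is refused whole. A call with a gripper value outside its range is refused whole. "gripper" is the opening, from 0 (shut) to 1 (fully open), set as the call begins (left out, the last holds). The fingers move at their own pace and stop on an object; the grip force is fixed at half the most. Time passes only in rows, so rows that repeat a pose let the fingers close, or fill a call up. It gives the time, the measured TCP pose, the force, the opening and the grip force at its end, in the units of the state.
- bot.get_obs(): the state, without advancing time (a new reading comes with each control period).
- bot.camera(name): name is "scene" or "top"; returns a dict with "image" (384x512x3 uint8, red, green, blue), "z_map" (384x512 float32, m along the optical axis (not along the pixel's ray), 0 where there is no reading), "camera_matrix" (3x3 intrinsics, pixels), "xyz" and "orientation" of the camera in the world. Camera axes: x right, y up, looking along -z (the intrinsics and any distortion apply to the point x, -y, -z); pixel columns grow to the right and rows downward; lengths in m; the calibration is good to about 2 mm. A picture is of the moment at which its call begins.
- bot.job_done(): hands the job in; it is judged then, once.
The state is a dict: "clock": time; "joint_pos": joint angles; "joint_vel": joint speeds; "tau": joint torques, N m; "eef_pos": TCP position; "tool_rot": TCP orientation; "ft_force": force on the tool from outside, world axes, zero at the start; "ft_torque": the same for the moment, N m; "grip_width": finger opening in m; "grasp_force": force on a finger pad.
Only numpy, scipy, OpenCV 4.12 (cv2) and the standard library are available. Lean on these libraries where they do the work, as an engineer would, in place of code of your own. Each camera call takes 0.05 s, during which the arm holds its last target. There are 200 camera calls.

## Task

Put the four steel check weights back on the seats of their base, one standing centred on each seat, in order of size: the largest on the seat next to the red block, then the next smaller, and so on down to the smallest next to the blue block. Never tip a weight over, and leave the sample cup with the green leaf standing where it is.

Things in the scene. Friction and masses are not known exactly. Their poses are not given: they have to be found in the camera images.
- weight_a_center (a point): largest check weight: bright steel cylinder with a narrow neck and a round knob on top, loose, upright; overall 45 mm diameter and 76 mm high, plain round body up to 55 mm above its foot, neck and knob (knob 28 mm wide) above that. The point is its centre, 38 mm above its foot; z is its axis
- weight_b_center (a point): second largest check weight: bright steel cylinder with a narrow neck and a round knob on top, loose, upright; overall 38 mm diameter and 64 mm high, plain round body up to 46 mm above its foot, neck and knob (knob 24 mm wide) above that. The point is its centre, 32 mm above its foot; z is its axis
- weight_c_center (a point): third largest check weight: bright steel cylinder with a narrow neck and a round knob on top, loose, upright; overall 31 mm diameter and 52 mm high, plain round body up to 37 mm above its foot, neck and knob (knob 19 mm wide) above that. The point is its centre, 26 mm above its foot; z is its axis
- weight_d_center (a point): smallest check weight: bright steel cylinder with a narrow neck and a round knob on top, loose, upright; overall 24 mm diameter and 40 mm high, plain round body up to 29 mm above its foot, neck and knob (knob 15 mm wide) above that. The point is its centre, 20 mm above its foot; z is its axis
- seat_0: seat 0 of the weight base: round black rubber disc with a white ring, 52 mm diameter, 3 mm thick, fixed on the base. Origin at the centre of its underside, 10 mm above the worktop; its top is 3 mm above the origin. The four equal seats stand 66 mm apart in one straight row on a low aluminium bar (300 x 70 mm, 10 mm high, fixed), at one end of the row; numbered in order along the row, y of the base running from seat 0 to seat 3
- seat_1: seat 1 of the weight base: round black rubber disc with a white ring, 52 mm diameter, 3 mm thick, fixed on the base. Origin at the centre of its underside, 10 mm above the worktop; its top is 3 mm above the origin. The four equal seats stand 66 mm apart in one straight row on a low aluminium bar (300 x 70 mm, 10 mm high, fixed), one of the two inner seats; numbered in order along the row, y of the base running from seat 0 to seat 3
- seat_2: seat 2 of the weight base: round black rubber disc with a white ring, 52 mm diameter, 3 mm thick, fixed on the base. Origin at the centre of its underside, 10 mm above the worktop; its top is 3 mm above the origin. The four equal seats stand 66 mm apart in one straight row on a low aluminium bar (300 x 70 mm, 10 mm high, fixed), one of the two inner seats; numbered in order along the row, y of the base running from seat 0 to seat 3
- seat_3: seat 3 of the weight base: round black rubber disc with a white ring, 52 mm diameter, 3 mm thick, fixed on the base. Origin at the centre of its underside, 10 mm above the worktop; its top is 3 mm above the origin. The four equal seats stand 66 mm apart in one straight row on a low aluminium bar (300 x 70 mm, 10 mm high, fixed), at one end of the row; numbered in order along the row, y of the base running from seat 0 to seat 3
- red_end: red block, 56 x 16 x 14 mm, fixed across one end of the aluminium bar, 39 mm beyond the centre of the end seat there (at some starts that is seat 0, at others seat 3); a like blue block stands at the other end. Origin at the centre of its underside, 10 mm above the worktop
- leaf_cup_center (a point): clear open sample cup with chopped green leaf, 51 mm diameter, 64 mm high, loose, standing among the weights; to be left standing where it is. The point is its centre, 32 mm above its foot

How it is judged:
At the end, for the whole second after the job is handed in: Counted from the red block, the seats carry the largest, second, third and smallest weight; each stands on its seat (height within 4 mm), its centre within 12 mm of the seat's centre, upright within 0.1 rad, at rest (under 0.02 m/s) (((horizontal distance between red_end and seat_0 below 0.07 m and horizontal distance between weight_a_center and seat_0 below 0.012 m and z of weight_a_center in the frame of seat_0 between 0.037 and 0.045 m and horizontal distance between weight_b_center and seat_1 below 0.012 m and z of weight_b_center in the frame of seat_1 between 0.031 and 0.039 m and horizontal distance between weight_c_center and seat_2 below 0.012 m and z of weight_c_center in the frame of seat_2 between 0.025 and 0.033 m and horizontal distance between weight_d_center and seat_3 below 0.012 m and z of weight_d_center in the frame of seat_3 between 0.019 and 0.027 m) or (horizontal distance between red_end and seat_3 below 0.07 m and horizontal distance between weight_d_center and seat_0 below 0.012 m and z of weight_d_center in the frame of seat_0 between 0.019 and 0.027 m and horizontal distance between weight_c_center and seat_1 below 0.012 m and z of weight_c_center in the frame of seat_1 between 0.025 and 0.033 m and horizontal distance between weight_b_center and seat_2 below 0.012 m and z of weight_b_center in the frame of seat_2 between 0.031 and 0.039 m and horizontal distance between weight_a_center and seat_3 below 0.012 m and z of weight_a_center in the frame of seat_3 between 0.037 and 0.045 m)) and angle between each of weight_a_center, weight_b_center, weight_c_center, weight_d_center's own z axis and vertical below 0.1 rad and linear speed of each of weight_a, weight_b, weight_c, weight_d below 0.02 m/s); the robot touches nothing.
It fails at once if a weight is tipped over (tilted more than 0.6 rad) (angle between any of weight_a_center, weight_b_center, weight_c_center, weight_d_center's own z axis and vertical above 0.6 rad).
It fails at once if the sample cup is shifted more than 25 mm or tilted more than 0.4 rad (distance of leaf_cup_center from where it was at the start of the episode above 0.025 m or angle between leaf_cup_center's own z axis and vertical above 0.4 rad).
It also fails if it takes over 99 s, if anything falls off the work surface, if the arm or the gripper's body presses on something with over 40 N, if the wrist force passes 120 N, or if a joint passes its speed limit or range.

## Working session

There is one attempt and no reset: what is moved stays moved. The work goes in short steps, Python scripts to look and compute and a tool call to move; the robot and the scene stay as the last step left them, time stands still between calls to the robot, and variables do not carry over. Pictures are saved under pics/ and viewed, at most 14 in all, crops included, and the job is handed in when it is done.

Besides the shell and the picture viewer there is one more tool, called after "Request:" by a JSON object that holds its "op" and its "data", one argument or row to a line. drive_tool: Moves the arm, as the interface text tells. Shifts and turns lie within -1 to 1; 1 stands for 250 mm of shift or 0.5 rad of turn. Its arguments: {"type":"object","properties":{"slide":{"type":"array","items":{"type":"array","items":{"type":"number"}}},"rotation":{"type":"array","items":{"type":"array","items":{"type":"number"}}},"gripper":{"type":"number"}},"required":["slide","rotation"]}

```bash
mkdir -p pics
cat > h.py <<'E'
import numpy as np, cv2
from scipy.spatial.transform import Rotation as R
from workcell import bot
def snap(n,f=None):
    c=bot.camera(n)
    if f: cv2.imwrite('pics/'+f,c['image'][:,:,::-1])
    return c
def cloud(c):
    K=np.array(c['camera_matrix']); z=c['z_map']; v,u=np.mgrid[:z.shape[0],:z.shape[1]]
    p=np.stack([(u-K[0,2])/K[0,0]*z,-(v-K[1,2])/K[1,1]*z,-z],-1)
    return p@R.from_quat(c['orientation']).as_matrix().T+np.array(c['xyz'])
def ray(c,u,v,h):
    K=np.array(c['camera_matrix']); d=R.from_quat(c['orientation']).as_matrix()@np.array([(u-K[0,2])/K[0,0],-(v-K[1,2])/K[1,1],-1])
    o=np.array(c['xyz']); return o+d*(h-o[2])/d[2]
E
python3 - <<'E'
from h import *
for n in('scene','top'):
    c=snap(n,n+'0.png'); print(n,c['camera_matrix'],c['xyz'],c['orientation'])
print(bot.get_obs())
E
```

```text
scene [[457.74536932   0.         259.00587113]
 [  0.         457.74536932 197.51982304]
 [  0.           0.           1.        ]] [0.11469432 0.86495117 0.41744207] [-0.15009867  0.51626852  0.80918436 -0.23697654]
top [[429.30313185   0.         250.73441773]
 [  0.         429.30313185 191.53759438]
 [  0.           0.           1.        ]] [0.47105171 0.20831806 0.9112147 ] [ 0.0068859  -0.02062387 -0.69635018  0.71737275]
{'clock': 0.1, 'joint_pos': array([-1.34398685e+00,  2.41361539e-01,  3.88072017e-03,  1.33521838e+00,
       -2.28147961e-05,  1.57080271e+00]), 'joint_vel': array([ 7.23901866e-04, -1.27015759e-03,  3.40946363e-03,  1.58079898e-04,
       -3.91207355e-05,  6.26901701e-04]), 'tau': array([ 1.53415665e-03, -3.73138368e+01,  2.53009772e+01,  1.08665036e-02,
        1.42148278e-04, -4.94746388e-06]), 'eef_pos': array([ 0.11229133, -0.48660526,  0.2075984 ]), 'tool_rot': array([ 9.93576481e-01,  1.13158606e-01, -1.19003164e-04, -9.44031535e-04]), 'ft_force': array([-0.09340675, -0.05696875, -0.15425061]), 'ft_torque': array([-0.00834449,  0.01741639,  0.02534836]), 'grasp_force': 0.0, 'grip_width': 0.0853474171977137}
```

View pics/top0.png

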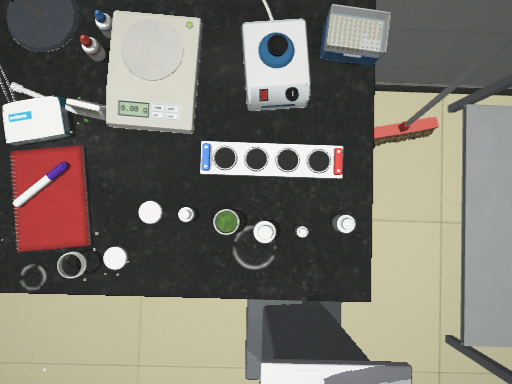

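View pics/scene0.png

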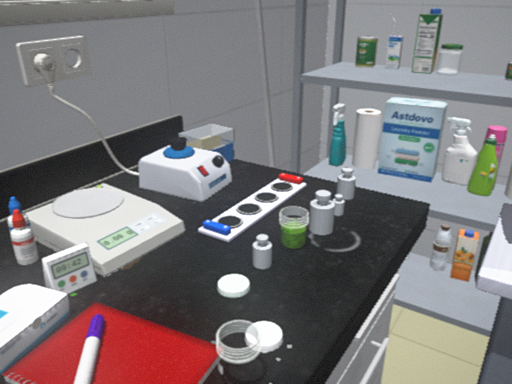

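The top view shows the bar with its blue block at (206,156), red at (338,161), and seats at about (225..319,160). The weights are at (186,214), (264,232), (302,231) and (344,224), and the leaf cup is at (227,221). The scene view confirms all of them are upright.

```bash
cat >> h.py <<'E'
def measure(c,pts):
    P=cloud(c)
    for n,(u,v,r) in pts.items():
        q=P[v-r:v+r+1,u-r:u+r+1].reshape(-1,3); q=q[(q[:,2]>.015)&(q[:,2]<.1)]
        h=np.percentile(q[:,2],97); k=q[q[:,2]>h-.006]; lo,hi=q.min(0),q.max(0)
        print(n,'top h %.3f'%h,'knob c',k[:,:2].mean(0).round(4),'ext',np.ptp(k[:,:2],axis=0).round(3),'bbox c',((lo+hi)/2)[:2].round(4),'ext',(hi-lo)[:2].round(3))
E
python3 - <<'E'
from h import *
c=snap('top')
measure(c,dict(w1=(186,214,11),cup=(227,221,17),w2=(264,232,15),w3=(302,231,10),w4=(344,224,13)))
im=c['image'].astype(int); hsv=cv2.cvtColor(c['image'],cv2.COLOR_RGB2HSV)
# seats: dark blobs inside bar
g=cv2.cvtColor(c['image'],cv2.COLOR_RGB2GRAY)
m=(g<90).astype(np.uint8); m[:143]=0;m[178:]=0;m[:,:212]=0;m[:,332:]=0
n,l,s,ce=cv2.connectedComponentsWithStats(m)
for i in range(1,n):
    if 150<s[i,4]<700: print('seat',ce[i].round(1),s[i,4],ray(c,*ce[i],.013).round(4))
for nm,mm in(('red',((hsv[...,0]<8)|(hsv[...,0]>172))&(hsv[...,1]>150)),('blue',(abs(hsv[...,0].astype(int)-108)<12)&(hsv[...,1]>130))):
    mm=mm.copy();mm[:135]=0;mm[185:]=0;mm[:,:195]=0;mm[:,355:]=0
    v,u=np.nonzero(mm);print(nm,len(u),ray(c,u.mean(),v.mean(),.024).round(4))
E
```

```text
w1 top h 0.055 knob c [0.456  0.3234] ext [0.016 0.017] bbox c [0.4556 0.3229] ext [0.029 0.03 ]
cup top h 0.066 knob c [0.4439 0.2415] ext [0.049 0.049] bbox c [0.4437 0.2403] ext [0.049 0.049]
w2 top h 0.079 knob c [0.4262 0.1636] ext [0.027 0.026] bbox c [0.4266 0.1633] ext [0.043 0.044]
w3 top h 0.042 knob c [0.4268 0.0849] ext [0.012 0.014] bbox c [0.4266 0.0847] ext [0.023 0.023]
w4 top h 0.066 knob c [ 0.4466 -0.0005] ext [0.022 0.022] bbox c [ 0.4469 -0.0005] ext [0.036 0.037]
seat [224.6 157.4] 322 [0.5763 0.2483 0.013 ]
seat [256.  158.5] 313 [0.5761 0.1823 0.013 ]
seat [287.4 159.5] 322 [0.576  0.1162 0.013 ]
seat [318.8 160.6] 315 [0.5759 0.0498 0.013 ]
seat [247.9 176.3] 192 [0.5381 0.1983 0.013 ]
red 163 [0.5744 0.0124 0.024 ]
blue 154 [0.5758 0.2864 0.024 ]
```

```bash
cat >> h.py <<'E'
def plan(t,th=np.pi/2):
    o=bot.get_obs(); M=R.from_quat(o['tool_rot'])
    T=R.from_matrix(np.array([[np.cos(th),np.sin(th),0],[np.sin(th),-np.cos(th),0],[0,0,-1]]).T)
    print('slide',(M.inv().apply(np.array(t)-o['eef_pos'])/.25).round(3),'rot',((M.inv()*T).as_rotvec()/.5).round(3),'at',o['eef_pos'].round(4),'w',round(o['grip_width'],4),'F',o['ft_force'].round(1),'gf',o['grasp_force'],'J',o['joint_pos'].round(2),'t',o['clock'])
E
python3 -c "
from h import *
plan((.447,-.0005,.2))"
```

```text
slide [ 1.742 -1.594  0.033] rot [-3.000e-03 -2.000e-03 -2.688e+00] at [ 0.1123 -0.4867  0.2077] w 0.0853 F [ 0.4 -0.2 -0.2] gf 0.0 J [-1.34  0.24  0.    1.34 -0.    1.57] t 0.15
```

Request:
{"op": "drive_tool", "data": {
  "slide": [
    [0.1, -0.1, 0],
    [0.22, -0.2, 0],
    [0.34, -0.32, 0],
    [0.48, -0.44, 0],
    [0.6, -0.56, 0],
    [0.72, -0.68, 0],
    [0.84, -0.78, 0],
    [0.9, -0.82, 0]
  ],
  "rotation": [
    [0, 0, -0.1],
    [0, 0, -0.22],
    [0, 0, -0.35],
    [0, 0, -0.5],
    [0, 0, -0.65],
    [0, 0, -0.8],
    [0, 0, -0.95],
    [0, 0, -1]
  ],
  "gripper": 1
}}

```text
clock: 1.15
eef_pos: [0.2861, -0.2352, 0.2083]
tool_rot: [0.934, 0.357, 0.0, -0.0]
ft_force: [-0.2, 0.4, 0.4]
grip_width: 0.0854
grasp_force: 0.0
```

```bash
python3 -c "
from h import *
plan((.447,-.0005,.2))"
```

```text
slide [ 1.106 -0.27   0.033] rot [-1.000e-03 -1.000e-03 -1.681e+00] at [ 0.2861 -0.2352  0.2083] w 0.0854 F [-0.2  0.4  0.4] gf 0.0 J [-0.69 -0.02 -0.29  1.3   0.    1.72] t 1.15
```

Request:
{"op": "drive_tool", "data": {
  "slide": [
    [0.12, -0.03, 0],
    [0.25, -0.06, 0],
    [0.4, -0.1, 0],
    [0.55, -0.13, 0],
    [0.7, -0.17, 0],
    [0.85, -0.2, 0.02],
    [0.95, -0.23, 0.03],
    [1.0, -0.24, 0.03]
  ],
  "rotation": [
    [0, 0, -0.1],
    [0, 0, -0.22],
    [0, 0, -0.35],
    [0, 0, -0.5],
    [0, 0, -0.65],
    [0, 0, -0.8],
    [0, 0, -0.95],
    [0, 0, -1]
  ]
}}

```text
clock: 2.15
eef_pos: [0.4326, -0.0248, 0.2004]
tool_rot: [0.817, 0.577, -0.001, -0.0]
ft_force: [-0.1, -0.3, -0.8]
grip_width: 0.0851
grasp_force: 0.0
```

```bash
python3 -c "
from h import *
plan((.447,-.0005,.1))"
```

```text
slide [0.111 0.022 0.401] rot [-0.003  0.001 -0.683] at [ 0.4326 -0.0248  0.2004] w 0.0851 F [-0.1 -0.3 -0.8] gf 0.0 J [-0.06  0.11 -0.17  1.29 -0.    1.86] t 2.15
```

Request:
{"op": "drive_tool", "data": {
  "slide": [
    [0.05, 0.01, 0],
    [0.11, 0.022, 0.05],
    [0.11, 0.022, 0.12],
    [0.11, 0.022, 0.2],
    [0.11, 0.022, 0.28],
    [0.11, 0.022, 0.34],
    [0.11, 0.022, 0.4],
    [0.11, 0.022, 0.4]
  ],
  "rotation": [
    [0, 0, -0.2],
    [0, 0, -0.4],
    [0, 0, -0.6],
    [0, 0, -0.68],
    [0, 0, -0.68],
    [0, 0, -0.68],
    [0, 0, -0.68],
    [0, 0, -0.68]
  ]
}}

```text
clock: 3.15
eef_pos: [0.4456, -0.0024, 0.1]
tool_rot: [0.709, 0.705, -0.001, -0.001]
ft_force: [0.3, 0.3, -0.3]
grip_width: 0.0853
grasp_force: 0.0
```

```bash
python3 -c "
from h import *
plan((.447,-.0005,.011)); c=snap('top','t1.png')"
```

```text
slide [0.008 0.007 0.356] rot [-0.006  0.    -0.011] at [ 0.4456 -0.0024  0.1   ] w 0.0853 F [ 0.3  0.3 -0.3] gf 0.0 J [-0.01  0.22 -0.32  1.03 -0.    1.57] t 3.15
```

View pics/t1.png

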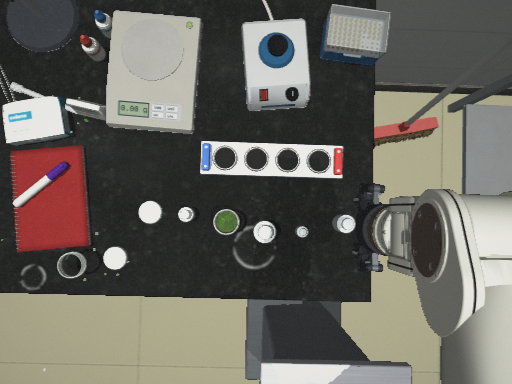

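The gripper appears at about (370,228), to the right of weight B at (344,224). I'll check whether that is parallax using the cloud.

Run:
```python
from h import *
for n in('top','scene'):
    c=snap(n,n+'2.png'); P=cloud(c); q=P.reshape(-1,3)
    q=q[(abs(q[:,0]-.446)<.12)&(abs(q[:,1])<.12)]
    for a,b in((.03,.045),(.05,.07),(.08,.1),(.1,.12),(.12,.14),(.14,.17),(.17,.2),(.2,.25)):
        k=q[(q[:,2]>a)&(q[:,2]<b)]
        if len(k)>3: print(n,a,b,len(k),k.min(0).round(3),k.max(0).round(3))
```

```text
top 0.03 0.045 112 [ 0.417 -0.019  0.03 ] [0.463 0.095 0.045]
top 0.05 0.07 123 [ 0.429 -0.012  0.05 ] [0.458 0.017 0.068]
top 0.14 0.17 56 [0.391 0.001 0.141] [0.502 0.01  0.17 ]
top 0.17 0.2 264 [ 0.373 -0.01   0.17 ] [0.521 0.016 0.2  ]
top 0.2 0.25 755 [ 0.375 -0.014  0.2  ] [0.519 0.017 0.247]
scene 0.03 0.045 179 [ 0.418 -0.014  0.03 ] [0.461 0.092 0.045]
scene 0.05 0.07 82 [ 0.434 -0.012  0.05 ] [0.455 0.01  0.064]
scene 0.12 0.14 16 [ 0.396 -0.01   0.136] [0.493 0.01  0.14 ]
scene 0.14 0.17 265 [ 0.389 -0.015  0.14 ] [0.503 0.011 0.17 ]
scene 0.17 0.2 532 [ 0.371 -0.02   0.17 ] [0.52  0.018 0.2  ]
scene 0.2 0.25 1486 [ 0.373 -0.02   0.2  ] [0.518 0.031 0.25 ]
```

View pics/scene2.png

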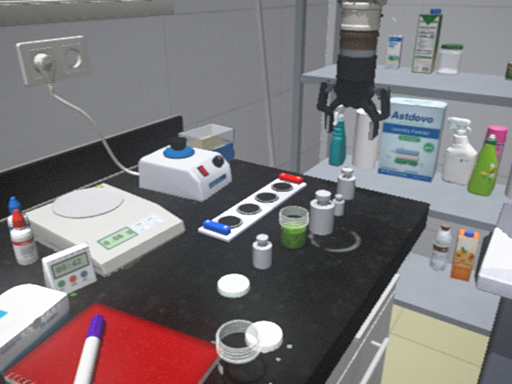

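Gripper is laterally right (parallax): fingers span x 0.389–0.503. The fingertips end near rows 125–135 in the scene view. I'll check their height by projection.

Run:
```python
from h import *
c=snap('scene'); P=cloud(c); K=c['camera_matrix']; M=R.from_quat(c['orientation'])
for p in((.489,-.001,.113),(.403,-.001,.113),(.489,-.001,.136),(.403,-.001,.136),(.446,-.0005,.064)):
    x=M.inv().apply(np.array(p)-c['xyz']); print(p,(K[0,0]*x[0]/-x[2]+K[0,2]).round(),(K[1,1]*-x[1]/-x[2]+K[1,2]).round())
im=c['image'][60:220,290:420]; cv2.imwrite('pics/cr.png',cv2.resize(im[:,:,::-1],None,fx=3.5,fy=3.5,interpolation=2))
```

```text
(0.489, -0.001, 0.113) 330.0 143.0
(0.403, -0.001, 0.113) 369.0 150.0
(0.489, -0.001, 0.136) 330.0 132.0
(0.403, -0.001, 0.136) 370.0 139.0
(0.446, -0.0005, 0.064) 347.0 168.0
```

View pics/cr.png

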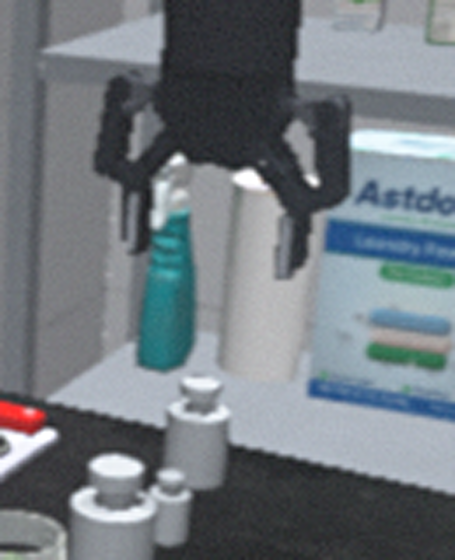

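The tips appear at about (330,131) and (372,139), which is z≈0.136 rather than the 0.113 I expected. I'll descend partway and check again before trusting the height.

Request:
{"op": "drive_tool", "data": {
  "slide": [
    [0.008, 0.006, 0.04],
    [0.008, 0.006, 0.08],
    [0.008, 0.006, 0.12],
    [0.008, 0.006, 0.16],
    [0.008, 0.006, 0.2],
    [0.008, 0.006, 0.24],
    [0.008, 0.006, 0.26],
    [0.008, 0.006, 0.26]
  ],
  "rotation": [
    [0, 0, 0],
    [0, 0, 0],
    [0, 0, 0],
    [0, 0, 0],
    [0, 0, 0],
    [0, 0, 0],
    [0, 0, 0],
    [0, 0, 0]
  ]
}}

```text
clock: 4.35
eef_pos: [0.4482, 0.0001, 0.0355]
tool_rot: [0.709, 0.706, -0.0, -0.0]
ft_force: [-0.1, 0.4, 0.5]
grip_width: 0.085
grasp_force: 0.0
```

Run:
```python
from h import *
plan((.447,-.0005,.011))
c=snap('scene'); q=cloud(c).reshape(-1,3); q=q[(abs(q[:,0]-.446)<.08)&(abs(q[:,0]-.446)>.03)&(abs(q[:,1])<.04)&(q[:,2]>.02)]
print(q[q[:,2]<.09].min(0),np.sort(q[:,2])[:5])
im=c['image'][80:220,290:420]; cv2.imwrite('pics/cr2.png',cv2.resize(im[:,:,::-1],None,fx=4,fy=4,interpolation=2))
```

```text
slide [-0.003 -0.005  0.098] rot [-0.002 -0.    -0.008] at [4.482e-01 1.000e-04 3.550e-02] w 0.085 F [-0.1  0.4  0.5] gf 0.0 J [ 0.    0.3  -0.41  0.86  0.    1.58] t 4.35
[ 0.38981349 -0.01093951  0.07033614] [0.07033614 0.07107021 0.07108358 0.07169124 0.07226527]
```

View pics/cr2.png

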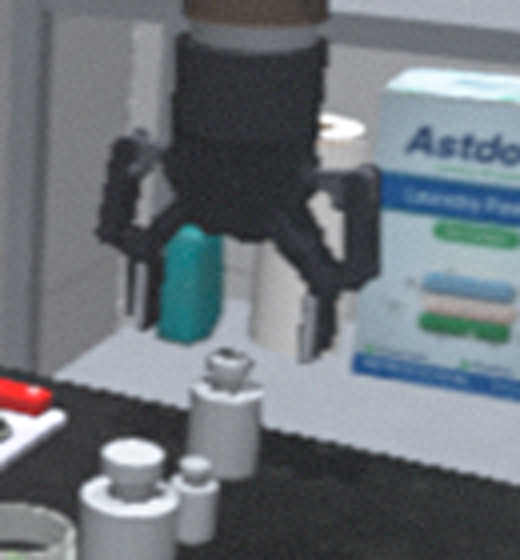

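Tips are at z≈0.069 for a reported 0.0355, so open tips sit about 33 mm above the reported TCP. I'll use that calibration and descend so the closed tips end up about 18 mm above the table.

Request:
{"op": "drive_tool", "data": {
  "slide": [
    [-0.003, -0.005, 0.03],
    [-0.003, -0.005, 0.07],
    [-0.003, -0.005, 0.1],
    [-0.003, -0.005, 0.13],
    [-0.003, -0.005, 0.16],
    [-0.003, -0.005, 0.174],
    [-0.003, -0.005, 0.174],
    [-0.003, -0.005, 0.174]
  ],
  "rotation": [
    [0, 0, 0],
    [0, 0, 0],
    [0, 0, 0],
    [0, 0, 0],
    [0, 0, 0],
    [0, 0, 0],
    [0, 0, 0],
    [0, 0, 0]
  ]
}}

```text
clock: 5.4
eef_pos: [0.4475, -0.0006, -0.0074]
tool_rot: [0.709, 0.706, 0.0, 0.0]
ft_force: [0.7, 0.1, 0.1]
grip_width: 0.0853
grasp_force: 0.0
```

Request:
{"op": "drive_tool", "data": {
  "slide": [
    [0, 0, 0],
    [0, 0, 0],
    [0, 0, 0],
    [0, 0, 0],
    [0, 0, 0],
    [0, 0, 0],
    [0, 0, 0],
    [0, 0, 0]
  ],
  "rotation": [
    [0, 0, 0],
    [0, 0, 0],
    [0, 0, 0],
    [0, 0, 0],
    [0, 0, 0],
    [0, 0, 0],
    [0, 0, 0],
    [0, 0, 0]
  ],
  "gripper": 0
}}

```text
clock: 6.4
eef_pos: [0.4474, -0.0006, -0.0072]
tool_rot: [0.709, 0.706, 0.0, 0.0]
ft_force: [-1.3, 0.6, 5.9]
grip_width: 0.0365
grasp_force: 60.0
```

Run:
```python
from h import *
plan((.447,-.0005,.12))
c=snap('scene')
im=c['image'][80:220,290:420]; cv2.imwrite('pics/cr3.png',cv2.resize(im[:,:,::-1],None,fx=4,fy=4,interpolation=2))
```

```text
slide [ 0.    -0.001 -0.509] rot [ 0.001  0.    -0.008] at [ 0.4474 -0.0006 -0.0072] w 0.0365 F [-1.3  0.6  5.9] gf 60.0089693069458 J [-0.    0.36 -0.46  0.75 -0.    1.57] t 6.4
```

View pics/cr3.png

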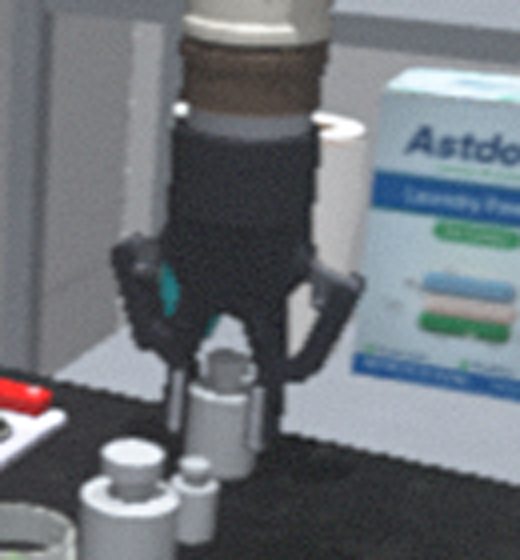

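Weight B is gripped squarely on its body (36.5 mm, 60 N). I'll lift and carry it.

Request:
{"op": "drive_tool", "data": {
  "slide": [
    [0, 0, -0.05],
    [0, 0, -0.13],
    [0, 0, -0.22],
    [0, 0, -0.3],
    [0, 0, -0.38],
    [0, 0, -0.45],
    [0, 0, -0.5],
    [0, 0, -0.5]
  ],
  "rotation": [
    [0, 0, 0],
    [0, 0, 0],
    [0, 0, 0],
    [0, 0, 0],
    [0, 0, 0],
    [0, 0, 0],
    [0, 0, 0],
    [0, 0, 0]
  ]
}}

```text
clock: 7.45
eef_pos: [0.4478, -0.0006, 0.1181]
tool_rot: [0.709, 0.706, 0.001, 0.001]
ft_force: [0.2, -0.1, -3.7]
grip_width: 0.0366
grasp_force: 60.4
```

```bash
python3 -c "
from h import *
plan((.576,.1162,.12))"
```

```text
slide [ 0.469  0.511 -0.007] rot [ 0.003 -0.    -0.008] at [ 0.4478 -0.0006  0.1181] w 0.0366 F [ 0.2 -0.1 -3.7] gf 60.43631315231323 J [-0.    0.2  -0.29  1.08  0.    1.57] t 7.45
```

Request:
{"op": "drive_tool", "data": {
  "slide": [
    [0.03, 0.03, 0],
    [0.1, 0.11, 0],
    [0.18, 0.2, 0],
    [0.26, 0.28, 0],
    [0.34, 0.37, 0],
    [0.42, 0.46, 0],
    [0.469, 0.511, 0],
    [0.469, 0.511, 0]
  ],
  "rotation": [
    [0, 0, 0],
    [0, 0, 0],
    [0, 0, 0],
    [0, 0, 0],
    [0, 0, 0],
    [0, 0, 0],
    [0, 0, 0],
    [0, 0, 0]
  ]
}}

```text
clock: 8.45
eef_pos: [0.5758, 0.1175, 0.1156]
tool_rot: [0.708, 0.706, -0.001, -0.001]
ft_force: [0.5, -0.8, -2.5]
grip_width: 0.0364
grasp_force: 60.8
```

```bash
python3 -c "
from h import *
plan((.576,.1162,.007))"
```

```text
slide [-0.005  0.002  0.435] rot [-0.004  0.    -0.005] at [0.5758 0.1175 0.1156] w 0.0364 F [ 0.5 -0.8 -2.5] gf 60.75987696647644 J [0.2  0.47 0.09 1.19 0.   1.77] t 8.45
```

Request:
{"op": "drive_tool", "data": {
  "slide": [
    [-0.004, 0, 0.06],
    [-0.004, 0, 0.14],
    [-0.004, 0, 0.22],
    [-0.004, 0, 0.3],
    [-0.004, 0, 0.36],
    [-0.004, 0, 0.4],
    [-0.004, 0, 0.42],
    [-0.004, 0, 0.427]
  ],
  "rotation": [
    [0, 0, 0],
    [0, 0, 0],
    [0, 0, 0],
    [0, 0, 0],
    [0, 0, 0],
    [0, 0, 0],
    [0, 0, 0],
    [0, 0, 0]
  ]
}}

```text
clock: 9.45
eef_pos: [0.5756, 0.1151, 0.0107]
tool_rot: [0.709, 0.706, 0.0, 0.0]
ft_force: [0.6, -0.4, -2.7]
grip_width: 0.0364
grasp_force: 60.8
```

```bash
python3 -c "
from h import *
plan((.576,.1162,.0065))"
```

```text
slide [0.004 0.001 0.017] rot [ 0.001 -0.    -0.008] at [0.5756 0.1151 0.0107] w 0.0364 F [ 0.6 -0.4 -2.7] gf 60.78444957733154 J [ 0.2   0.56 -0.05  0.95 -0.    1.77] t 9.45
```

Request:
{"op": "drive_tool", "data": {
  "slide": [
    [0.003, 0, 0.005],
    [0.003, 0, 0.01],
    [0.003, 0, 0.014],
    [0.003, 0, 0.017],
    [0.003, 0, 0.017],
    [0.003, 0, 0.017],
    [0.003, 0, 0.017],
    [0.003, 0, 0.017]
  ],
  "rotation": [
    [0, 0, 0],
    [0, 0, 0],
    [0, 0, 0],
    [0, 0, 0],
    [0, 0, 0],
    [0, 0, 0],
    [0, 0, 0],
    [0, 0, 0]
  ]
}}

```text
clock: 10.45
eef_pos: [0.5755, 0.1159, 0.0064]
tool_rot: [0.709, 0.706, 0.0, -0.0]
ft_force: [-0.4, 0.2, -3.4]
grip_width: 0.0363
grasp_force: 60.8
```

Request:
{"op": "drive_tool", "data": {
  "slide": [
    [0, 0, 0],
    [0, 0, 0],
    [0, 0, 0],
    [0, 0, 0],
    [0, 0, 0],
    [0, 0, 0],
    [0, 0, 0],
    [0, 0, 0]
  ],
  "rotation": [
    [0, 0, 0],
    [0, 0, 0],
    [0, 0, 0],
    [0, 0, 0],
    [0, 0, 0],
    [0, 0, 0],
    [0, 0, 0],
    [0, 0, 0]
  ],
  "gripper": 1
}}

```text
clock: 11.45
eef_pos: [0.5754, 0.1159, 0.0064]
tool_rot: [0.709, 0.706, -0.0, -0.0]
ft_force: [-0.5, -0.6, -0.3]
grip_width: 0.0854
grasp_force: 0.0
```

Request:
{"op": "drive_tool", "data": {
  "slide": [
    [0, 0, -0.05],
    [0, 0, -0.12],
    [0, 0, -0.2],
    [0, 0, -0.28],
    [0, 0, -0.36],
    [0, 0, -0.43],
    [0, 0, -0.47],
    [0, 0, -0.47]
  ],
  "rotation": [
    [0, 0, 0],
    [0, 0, 0],
    [0, 0, 0],
    [0, 0, 0],
    [0, 0, 0],
    [0, 0, 0],
    [0, 0, 0],
    [0, 0, 0]
  ]
}}

```text
clock: 12.45
eef_pos: [0.5762, 0.116, 0.1251]
tool_rot: [0.709, 0.706, 0.001, 0.001]
ft_force: [-1.0, 0.5, -0.6]
grip_width: 0.0852
grasp_force: 0.0
```

```bash
python3 -c "
from h import *
plan((.4265,.1635,.12))"
```

```text
slide [ 0.188 -0.599  0.019] rot [ 0.004 -0.001 -0.008] at [0.5762 0.116  0.1251] w 0.0852 F [-1.   0.5 -0.6] gf 0.0 J [0.2  0.46 0.1  1.21 0.   1.77] t 12.45
```

Request:
{"op": "drive_tool", "data": {
  "slide": [
    [0.02, -0.05, 0],
    [0.05, -0.15, 0],
    [0.08, -0.26, 0],
    [0.11, -0.37, 0],
    [0.15, -0.48, 0],
    [0.18, -0.57, 0.01],
    [0.188, -0.599, 0.02],
    [0.188, -0.599, 0.02]
  ],
  "rotation": [
    [0, 0, 0],
    [0, 0, 0],
    [0, 0, 0],
    [0, 0, 0],
    [0, 0, 0],
    [0, 0, 0],
    [0, 0, 0],
    [0, 0, 0]
  ]
}}

```text
clock: 13.45
eef_pos: [0.4252, 0.1634, 0.1185]
tool_rot: [0.708, 0.706, -0.0, -0.0]
ft_force: [-0.3, -0.1, 0.5]
grip_width: 0.0855
grasp_force: 0.0
```

```bash
python3 -c "
from h import *
plan((.4265,.1635,-.004)); c=snap('top','t3.png'); measure(c,dict(B=(288,158,13)))"
```

```text
slide [0.    0.006 0.49 ] rot [-0.002  0.001 -0.007] at [0.4252 0.1634 0.1185] w 0.0855 F [-0.3 -0.1  0.5] gf 0.0 J [ 0.37  0.22 -0.27  1.08 -0.    1.94] t 13.45
B top h 0.079 knob c [0.5753 0.1156] ext [0.022 0.022] bbox c [0.5755 0.1174] ext [0.048 0.05 ]
```

View pics/t3.png

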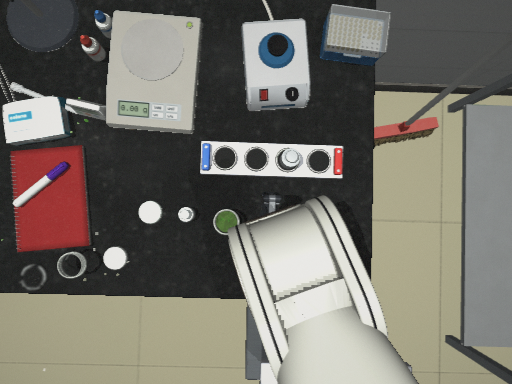

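B stands on the third seat from blue at (290,158), centred within 1 mm. Next is A.

Request:
{"op": "drive_tool", "data": {
  "slide": [
    [0, 0.004, 0.06],
    [0, 0.005, 0.15],
    [0, 0.005, 0.24],
    [0, 0.005, 0.33],
    [0, 0.005, 0.4],
    [0, 0.005, 0.45],
    [0, 0.005, 0.48],
    [0, 0.005, 0.49]
  ],
  "rotation": [
    [0, 0, 0],
    [0, 0, 0],
    [0, 0, 0],
    [0, 0, 0],
    [0, 0, 0],
    [0, 0, 0],
    [0, 0, 0],
    [0, 0, 0]
  ]
}}

```text
clock: 14.5
eef_pos: [0.4274, 0.1634, -0.0039]
tool_rot: [0.709, 0.706, -0.0, -0.0]
ft_force: [-0.2, 0.4, -0.1]
grip_width: 0.0855
grasp_force: 0.0
```

Request:
{"op": "drive_tool", "data": {
  "slide": [
    [0, 0, 0],
    [0, 0, 0],
    [0, 0, 0],
    [0, 0, 0],
    [0, 0, 0],
    [0, 0, 0],
    [0, 0, 0],
    [0, 0, 0]
  ],
  "rotation": [
    [0, 0, 0],
    [0, 0, 0],
    [0, 0, 0],
    [0, 0, 0],
    [0, 0, 0],
    [0, 0, 0],
    [0, 0, 0],
    [0, 0, 0]
  ],
  "gripper": 0
}}

```text
clock: 15.5
eef_pos: [0.4274, 0.1637, -0.0028]
tool_rot: [0.708, 0.706, 0.0, 0.0]
ft_force: [-2.0, -0.0, 5.9]
grip_width: 0.0434
grasp_force: 61.1
```

```bash
python3 -c "
from h import *
plan((.4265,.1635,.13))"
```

```text
slide [-0.001 -0.003 -0.531] rot [ 0.002 -0.001 -0.008] at [ 0.4274  0.1637 -0.0028] w 0.0434 F [-2.  -0.   5.9] gf 61.1234986782074 J [ 0.37  0.37 -0.43  0.77  0.    1.94] t 15.5
```

Request:
{"op": "drive_tool", "data": {
  "slide": [
    [0, 0, -0.05],
    [0, 0, -0.13],
    [0, 0, -0.22],
    [0, 0, -0.3],
    [0, 0, -0.38],
    [0, 0, -0.46],
    [0, 0, -0.52],
    [0, 0, -0.52]
  ],
  "rotation": [
    [0, 0, 0],
    [0, 0, 0],
    [0, 0, 0],
    [0, 0, 0],
    [0, 0, 0],
    [0, 0, 0],
    [0, 0, 0],
    [0, 0, 0]
  ]
}}

```text
clock: 16.5
eef_pos: [0.4278, 0.1637, 0.1274]
tool_rot: [0.709, 0.706, 0.001, 0.0]
ft_force: [-0.9, 0.5, -4.5]
grip_width: 0.0439
grasp_force: 61.9
```

```bash
python3 -c "
from h import *
plan((.576,.0498,.13))"
```

```text
slide [-0.453  0.595 -0.009] rot [ 0.004 -0.001 -0.008] at [0.4278 0.1637 0.1274] w 0.0439 F [-0.9  0.5 -4.5] gf 61.88372611999512 J [ 0.37  0.21 -0.25  1.11 -0.    1.94] t 16.5
```

Request:
{"op": "drive_tool", "data": {
  "slide": [
    [-0.03, 0.04, 0],
    [-0.1, 0.13, 0],
    [-0.18, 0.24, 0],
    [-0.26, 0.34, 0],
    [-0.34, 0.45, 0],
    [-0.41, 0.54, 0],
    [-0.453, 0.595, 0],
    [-0.453, 0.595, 0]
  ],
  "rotation": [
    [0, 0, 0],
    [0, 0, 0],
    [0, 0, 0],
    [0, 0, 0],
    [0, 0, 0],
    [0, 0, 0],
    [0, 0, 0],
    [0, 0, 0]
  ]
}}

```text
clock: 17.5
eef_pos: [0.5757, 0.0485, 0.1252]
tool_rot: [0.709, 0.705, -0.001, -0.001]
ft_force: [-0.8, 0.3, -5.0]
grip_width: 0.0435
grasp_force: 62.2
```

```bash
python3 -c "
from h import *
plan((.576,.0498,.0145))"
```

```text
slide [0.005 0.002 0.443] rot [-0.003  0.    -0.012] at [0.5757 0.0485 0.1252] w 0.0435 F [-0.8  0.3 -5. ] gf 62.238789796829224 J [0.08 0.44 0.07 1.2  0.   1.66] t 17.5
```

Request:
{"op": "drive_tool", "data": {
  "slide": [
    [0.003, 0.001, 0.06],
    [0.003, 0.001, 0.14],
    [0.003, 0.001, 0.22],
    [0.003, 0.001, 0.3],
    [0.003, 0.001, 0.37],
    [0.003, 0.001, 0.41],
    [0.003, 0.001, 0.43],
    [0.003, 0.001, 0.43]
  ],
  "rotation": [
    [0, 0, 0],
    [0, 0, 0],
    [0, 0, 0],
    [0, 0, 0],
    [0, 0, 0],
    [0, 0, 0],
    [0, 0, 0],
    [0, 0, 0]
  ]
}}

```text
clock: 18.5
eef_pos: [0.5755, 0.0506, 0.0188]
tool_rot: [0.708, 0.706, -0.0, -0.0]
ft_force: [1.1, -0.5, -5.1]
grip_width: 0.0436
grasp_force: 62.3
```

```bash
python3 -c "
from h import *
plan((.576,.0498,.0105))"
```

```text
slide [-0.003  0.002  0.033] rot [-0.001  0.    -0.007] at [0.5755 0.0506 0.0188] w 0.0436 F [ 1.1 -0.5 -5.1] gf 62.29819178581238 J [ 0.09  0.54 -0.07  0.96  0.    1.66] t 18.5
```

Request:
{"op": "drive_tool", "data": {
  "slide": [
    [-0.003, 0.002, 0.01],
    [-0.003, 0.002, 0.02],
    [-0.003, 0.002, 0.027],
    [-0.003, 0.002, 0.033],
    [-0.003, 0.002, 0.033],
    [-0.003, 0.002, 0.033],
    [-0.003, 0.002, 0.033],
    [-0.003, 0.002, 0.033]
  ],
  "rotation": [
    [0, 0, 0],
    [0, 0, 0],
    [0, 0, 0],
    [0, 0, 0],
    [0, 0, 0],
    [0, 0, 0],
    [0, 0, 0],
    [0, 0, 0]
  ]
}}

```text
clock: 19.5
eef_pos: [0.5762, 0.0497, 0.0107]
tool_rot: [0.709, 0.706, 0.0, 0.0]
ft_force: [0.3, 0.2, -5.2]
grip_width: 0.0437
grasp_force: 62.3
```

Request:
{"op": "drive_tool", "data": {
  "slide": [
    [0, 0, 0],
    [0, 0, 0],
    [0, 0, 0],
    [0, 0, 0],
    [0, 0, 0],
    [0, 0, 0],
    [0, 0, 0],
    [0, 0, 0]
  ],
  "rotation": [
    [0, 0, 0],
    [0, 0, 0],
    [0, 0, 0],
    [0, 0, 0],
    [0, 0, 0],
    [0, 0, 0],
    [0, 0, 0],
    [0, 0, 0]
  ],
  "gripper": 1
}}

```text
clock: 20.5
eef_pos: [0.5762, 0.0496, 0.0106]
tool_rot: [0.709, 0.706, -0.0, -0.0]
ft_force: [0.4, 0.4, -0.7]
grip_width: 0.0851
grasp_force: 0.0
```

Request:
{"op": "drive_tool", "data": {
  "slide": [
    [0, 0, -0.05],
    [0, 0, -0.12],
    [0, 0, -0.2],
    [0, 0, -0.28],
    [0, 0, -0.36],
    [0, 0, -0.43],
    [0, 0, -0.46],
    [0, 0, -0.46]
  ],
  "rotation": [
    [0, 0, 0],
    [0, 0, 0],
    [0, 0, 0],
    [0, 0, 0],
    [0, 0, 0],
    [0, 0, 0],
    [0, 0, 0],
    [0, 0, 0]
  ]
}}

```text
clock: 21.5
eef_pos: [0.5767, 0.0497, 0.1265]
tool_rot: [0.709, 0.706, 0.001, 0.001]
ft_force: [0.2, 0.4, -0.6]
grip_width: 0.0852
grasp_force: 0.0
```

```bash
python3 -c "
from h import *
plan((.4267,.0848,.12))"
```

```text
slide [ 0.138 -0.6    0.025] rot [ 0.003 -0.    -0.008] at [0.5767 0.0497 0.1265] w 0.0852 F [ 0.2  0.4 -0.6] gf 0.0 J [0.09 0.44 0.07 1.2  0.   1.66] t 21.5
```

Now D.

Request:
{"op": "drive_tool", "data": {
  "slide": [
    [0.01, -0.05, 0],
    [0.03, -0.15, 0],
    [0.06, -0.26, 0],
    [0.085, -0.37, 0],
    [0.11, -0.48, 0],
    [0.13, -0.57, 0.01],
    [0.138, -0.6, 0.02],
    [0.138, -0.6, 0.02]
  ],
  "rotation": [
    [0, 0, 0],
    [0, 0, 0],
    [0, 0, 0],
    [0, 0, 0],
    [0, 0, 0],
    [0, 0, 0],
    [0, 0, 0],
    [0, 0, 0]
  ]
}}

```text
clock: 22.5
eef_pos: [0.4257, 0.0847, 0.1203]
tool_rot: [0.708, 0.706, -0.0, -0.0]
ft_force: [-0.0, -0.6, 0.5]
grip_width: 0.0856
grasp_force: 0.0
```

```bash
python3 -c "
from h import *
plan((.4267,.0848,-.015)); c=snap('top'); measure(c,dict(A=(322,159,14),B=(288,158,13),cup=(227,221,17)))"
```

```text
slide [0.    0.004 0.541] rot [-0.001  0.001 -0.007] at [0.4257 0.0847 0.1203] w 0.0856 F [-0.  -0.6  0.5] gf 0.0 J [ 0.2   0.17 -0.32  1.08 -0.    1.77] t 22.5
A top h 0.091 knob c [0.5761 0.0498] ext [0.028 0.027] bbox c [0.5759 0.0442] ext [0.052 0.058]
B top h 0.080 knob c [0.5753 0.1156] ext [0.022 0.022] bbox c [0.5766 0.1201] ext [0.05  0.045]
cup top h 0.066 knob c [0.4438 0.2413] ext [0.049 0.049] bbox c [0.4437 0.2403] ext [0.05  0.049]
```

Request:
{"op": "drive_tool", "data": {
  "slide": [
    [0, 0.003, 0.06],
    [0, 0.004, 0.15],
    [0, 0.004, 0.25],
    [0, 0.004, 0.35],
    [0, 0.004, 0.43],
    [0, 0.004, 0.49],
    [0, 0.004, 0.525],
    [0, 0.004, 0.536]
  ],
  "rotation": [
    [0, 0, 0],
    [0, 0, 0],
    [0, 0, 0],
    [0, 0, 0],
    [0, 0, 0],
    [0, 0, 0],
    [0, 0, 0],
    [0, 0, 0]
  ]
}}

```text
clock: 23.55
eef_pos: [0.4276, 0.0846, -0.0138]
tool_rot: [0.709, 0.706, -0.0, -0.0]
ft_force: [0.6, -0.2, 1.0]
grip_width: 0.0855
grasp_force: 0.0
```

Request:
{"op": "drive_tool", "data": {
  "slide": [
    [0, 0, 0],
    [0, 0, 0],
    [0, 0, 0],
    [0, 0, 0],
    [0, 0, 0],
    [0, 0, 0],
    [0, 0, 0],
    [0, 0, 0]
  ],
  "rotation": [
    [0, 0, 0],
    [0, 0, 0],
    [0, 0, 0],
    [0, 0, 0],
    [0, 0, 0],
    [0, 0, 0],
    [0, 0, 0],
    [0, 0, 0]
  ],
  "gripper": 0
}}

```text
clock: 24.55
eef_pos: [0.4278, 0.0848, -0.0127]
tool_rot: [0.709, 0.706, 0.001, 0.0]
ft_force: [0.1, -1.1, 5.7]
grip_width: 0.0214
grasp_force: 58.6
```

```bash
python3 -c "
from h import *
plan((.4267,.0848,.12))"
```

```text
slide [-0.    -0.004 -0.531] rot [ 0.002 -0.    -0.008] at [ 0.4278  0.0848 -0.0127] w 0.0214 F [ 0.1 -1.1  5.7] gf 58.583770394325256 J [ 0.2   0.35 -0.49  0.72 -0.    1.77] t 24.55
```

Request:
{"op": "drive_tool", "data": {
  "slide": [
    [0, 0, -0.05],
    [0, 0, -0.13],
    [0, 0, -0.22],
    [0, 0, -0.3],
    [0, 0, -0.38],
    [0, 0, -0.46],
    [0, 0, -0.52],
    [0, 0, -0.52]
  ],
  "rotation": [
    [0, 0, 0],
    [0, 0, 0],
    [0, 0, 0],
    [0, 0, 0],
    [0, 0, 0],
    [0, 0, 0],
    [0, 0, 0],
    [0, 0, 0]
  ]
}}

```text
clock: 25.55
eef_pos: [0.4283, 0.0849, 0.1181]
tool_rot: [0.709, 0.706, 0.001, 0.001]
ft_force: [0.4, 0.1, -2.4]
grip_width: 0.0215
grasp_force: 58.8
```

```bash
python3 -c "
from h import *
plan((.576,.2483,.12))"
```

```text
slide [ 0.656  0.588 -0.006] rot [ 0.006 -0.001 -0.008] at [0.4283 0.0849 0.1181] w 0.0215 F [ 0.4  0.1 -2.4] gf 58.77605617046356 J [ 0.2   0.18 -0.32  1.07  0.    1.77] t 25.55
```

Request:
{"op": "drive_tool", "data": {
  "slide": [
    [0.04, 0.03, 0],
    [0.14, 0.12, 0],
    [0.26, 0.23, 0],
    [0.38, 0.34, 0],
    [0.5, 0.45, 0],
    [0.6, 0.54, 0],
    [0.656, 0.588, 0],
    [0.656, 0.588, 0]
  ],
  "rotation": [
    [0, 0, 0],
    [0, 0, 0],
    [0, 0, 0],
    [0, 0, 0],
    [0, 0, 0],
    [0, 0, 0],
    [0, 0, 0],
    [0, 0, 0]
  ]
}}

```text
clock: 26.55
eef_pos: [0.575, 0.2495, 0.1146]
tool_rot: [0.708, 0.706, -0.001, -0.0]
ft_force: [-0.4, -0.5, -0.9]
grip_width: 0.0222
grasp_force: 58.9
```

```bash
python3 -c "
from h import *
plan((.576,.2483,.006))"
```

```text
slide [-0.005  0.005  0.434] rot [-0.004  0.001 -0.005] at [0.575  0.2495 0.1146] w 0.0222 F [-0.4 -0.5 -0.9] gf 58.91283631324768 J [0.41 0.54 0.21 1.24 0.   1.98] t 26.55
```

Request:
{"op": "drive_tool", "data": {
  "slide": [
    [-0.003, 0.002, 0.06],
    [-0.003, 0.002, 0.14],
    [-0.003, 0.002, 0.22],
    [-0.003, 0.002, 0.3],
    [-0.003, 0.002, 0.37],
    [-0.003, 0.002, 0.41],
    [-0.003, 0.002, 0.43],
    [-0.003, 0.002, 0.43]
  ],
  "rotation": [
    [0, 0, 0],
    [0, 0, 0],
    [0, 0, 0],
    [0, 0, 0],
    [0, 0, 0],
    [0, 0, 0],
    [0, 0, 0],
    [0, 0, 0]
  ]
}}

```text
clock: 27.55
eef_pos: [0.5755, 0.2474, 0.0092]
tool_rot: [0.709, 0.706, 0.0, -0.0]
ft_force: [0.2, -0.4, -1.0]
grip_width: 0.0216
grasp_force: 58.9
```

```bash
python3 -c "
from h import *
plan((.576,.2483,.001))"
```

```text
slide [0.004 0.002 0.033] rot [ 0.    -0.    -0.008] at [0.5755 0.2474 0.0092] w 0.0216 F [ 0.2 -0.4 -1. ] gf 58.919938802719116 J [0.41 0.63 0.07 1.01 0.   1.98] t 27.55
```

Request:
{"op": "drive_tool", "data": {
  "slide": [
    [0.003, 0.002, 0.01],
    [0.003, 0.002, 0.02],
    [0.003, 0.002, 0.027],
    [0.003, 0.002, 0.032],
    [0.003, 0.002, 0.032],
    [0.003, 0.002, 0.032],
    [0.003, 0.002, 0.032],
    [0.003, 0.002, 0.032]
  ],
  "rotation": [
    [0, 0, 0],
    [0, 0, 0],
    [0, 0, 0],
    [0, 0, 0],
    [0, 0, 0],
    [0, 0, 0],
    [0, 0, 0],
    [0, 0, 0]
  ]
}}

```text
clock: 28.55
eef_pos: [0.576, 0.2481, 0.0012]
tool_rot: [0.709, 0.706, 0.0, -0.0]
ft_force: [-0.6, -0.4, -0.6]
grip_width: 0.0215
grasp_force: 58.9
```

Request:
{"op": "drive_tool", "data": {
  "slide": [
    [0, 0, 0],
    [0, 0, 0],
    [0, 0, 0],
    [0, 0, 0],
    [0, 0, 0],
    [0, 0, 0],
    [0, 0, 0],
    [0, 0, 0]
  ],
  "rotation": [
    [0, 0, 0],
    [0, 0, 0],
    [0, 0, 0],
    [0, 0, 0],
    [0, 0, 0],
    [0, 0, 0],
    [0, 0, 0],
    [0, 0, 0]
  ],
  "gripper": 1
}}

```text
clock: 29.55
eef_pos: [0.576, 0.2481, 0.0012]
tool_rot: [0.709, 0.706, 0.0, -0.0]
ft_force: [0.2, 0.4, -0.9]
grip_width: 0.0855
grasp_force: 0.0
```

Request:
{"op": "drive_tool", "data": {
  "slide": [
    [0, 0, -0.05],
    [0, 0, -0.12],
    [0, 0, -0.2],
    [0, 0, -0.28],
    [0, 0, -0.36],
    [0, 0, -0.43],
    [0, 0, -0.47],
    [0, 0, -0.47]
  ],
  "rotation": [
    [0, 0, 0],
    [0, 0, 0],
    [0, 0, 0],
    [0, 0, 0],
    [0, 0, 0],
    [0, 0, 0],
    [0, 0, 0],
    [0, 0, 0]
  ]
}}

```text
clock: 30.55
eef_pos: [0.5768, 0.2485, 0.1204]
tool_rot: [0.709, 0.706, 0.001, 0.001]
ft_force: [0.8, 0.0, -0.3]
grip_width: 0.0851
grasp_force: 0.0
```

```bash
python3 -c "
from h import *
plan((.4558,.3232,.12))"
```

```text
slide [ 0.297 -0.485  0.   ] rot [ 0.005 -0.002 -0.008] at [0.5768 0.2485 0.1204] w 0.0851 F [ 0.8  0.  -0.3] gf 0.0 J [ 0.41  0.54  0.22  1.25 -0.    1.98] t 30.55
```

Now C.

Request:
{"op": "drive_tool", "data": {
  "slide": [
    [0.03, -0.04, 0],
    [0.08, -0.13, 0],
    [0.13, -0.22, 0],
    [0.18, -0.3, 0],
    [0.23, -0.39, 0],
    [0.28, -0.46, 0],
    [0.297, -0.485, 0],
    [0.297, -0.485, 0]
  ],
  "rotation": [
    [0, 0, 0],
    [0, 0, 0],
    [0, 0, 0],
    [0, 0, 0],
    [0, 0, 0],
    [0, 0, 0],
    [0, 0, 0],
    [0, 0, 0]
  ]
}}

```text
clock: 31.55
eef_pos: [0.4549, 0.3232, 0.1187]
tool_rot: [0.708, 0.706, 0.0, 0.0]
ft_force: [-0.7, -0.9, -0.4]
grip_width: 0.0855
grasp_force: 0.0
```

```bash
python3 -c "
from h import *
plan((.4558,.3232,-.011)); c=snap('top'); measure(c,dict(D=(224,156,9),A=(322,159,14),B=(288,158,13)))"
```

```text
slide [-0.     0.004  0.519] rot [ 0.001  0.    -0.006] at [0.4549 0.3232 0.1187] w 0.0855 F [-0.7 -0.9 -0.4] gf 0.0 J [ 0.62  0.41  0.    1.16 -0.    2.19] t 31.55
D top h 0.055 knob c [0.5761 0.2476] ext [0.012 0.012] bbox c [0.5787 0.2493] ext [0.039 0.038]
A top h 0.092 knob c [0.5762 0.0499] ext [0.027 0.028] bbox c [0.5777 0.0443] ext [0.056 0.058]
B top h 0.079 knob c [0.5754 0.1156] ext [0.021 0.022] bbox c [0.5758 0.1173] ext [0.048 0.047]
```

Request:
{"op": "drive_tool", "data": {
  "slide": [
    [0, 0.003, 0.06],
    [0, 0.003, 0.15],
    [0, 0.003, 0.25],
    [0, 0.003, 0.35],
    [0, 0.003, 0.42],
    [0, 0.003, 0.48],
    [0, 0.003, 0.51],
    [0, 0.003, 0.517]
  ],
  "rotation": [
    [0, 0, 0],
    [0, 0, 0],
    [0, 0, 0],
    [0, 0, 0],
    [0, 0, 0],
    [0, 0, 0],
    [0, 0, 0],
    [0, 0, 0]
  ]
}}

```text
clock: 32.6
eef_pos: [0.4558, 0.3226, -0.0111]
tool_rot: [0.709, 0.706, -0.0, -0.0]
ft_force: [-0.5, -0.4, -0.3]
grip_width: 0.0854
grasp_force: 0.0
```

Request:
{"op": "drive_tool", "data": {
  "slide": [
    [0, 0, 0],
    [0, 0, 0],
    [0, 0, 0],
    [0, 0, 0],
    [0, 0, 0],
    [0, 0, 0],
    [0, 0, 0],
    [0, 0, 0]
  ],
  "rotation": [
    [0, 0, 0],
    [0, 0, 0],
    [0, 0, 0],
    [0, 0, 0],
    [0, 0, 0],
    [0, 0, 0],
    [0, 0, 0],
    [0, 0, 0]
  ],
  "gripper": 0
}}

```text
clock: 33.6
eef_pos: [0.4563, 0.3234, -0.0097]
tool_rot: [0.708, 0.706, 0.001, 0.0]
ft_force: [0.1, -0.2, 5.0]
grip_width: 0.0292
grasp_force: 59.3
```

Request:
{"op": "drive_tool", "data": {
  "slide": [
    [0, 0, -0.05],
    [0, 0, -0.13],
    [0, 0, -0.22],
    [0, 0, -0.32],
    [0, 0, -0.42],
    [0, 0, -0.5],
    [0, 0, -0.55],
    [0, 0, -0.55]
  ],
  "rotation": [
    [0, 0, 0],
    [0, 0, 0],
    [0, 0, 0],
    [0, 0, 0],
    [0, 0, 0],
    [0, 0, 0],
    [0, 0, 0],
    [0, 0, 0]
  ]
}}

```text
clock: 34.6
eef_pos: [0.4562, 0.3231, 0.1277]
tool_rot: [0.709, 0.706, 0.001, 0.0]
ft_force: [0.1, 0.1, -2.1]
grip_width: 0.029
grasp_force: 59.3
```

```bash
python3 -c "
from h import *
plan((.576,.1823,.125))"
```

```text
slide [-0.561  0.482  0.011] rot [ 0.002 -0.002 -0.008] at [0.4562 0.3231 0.1277] w 0.029 F [ 0.1  0.1 -2.1] gf 59.340614676475525 J [ 0.62  0.4   0.02  1.18 -0.    2.19] t 34.6
```

Request:
{"op": "drive_tool", "data": {
  "slide": [
    [-0.04, 0.03, 0],
    [-0.13, 0.11, 0],
    [-0.23, 0.2, 0],
    [-0.33, 0.28, 0],
    [-0.43, 0.37, 0],
    [-0.52, 0.45, 0],
    [-0.561, 0.482, 0],
    [-0.561, 0.482, 0]
  ],
  "rotation": [
    [0, 0, 0],
    [0, 0, 0],
    [0, 0, 0],
    [0, 0, 0],
    [0, 0, 0],
    [0, 0, 0],
    [0, 0, 0],
    [0, 0, 0]
  ]
}}

```text
clock: 35.6
eef_pos: [0.5755, 0.1811, 0.126]
tool_rot: [0.709, 0.705, -0.001, -0.001]
ft_force: [0.3, -0.1, -1.8]
grip_width: 0.0292
grasp_force: 59.5
```

```bash
python3 -c "
from h import *
plan((.576,.1823,.01))"
```

```text
slide [0.005 0.003 0.464] rot [-0.004  0.    -0.011] at [0.5755 0.1811 0.126 ] w 0.0292 F [ 0.3 -0.1 -1.8] gf 59.462072253227234 J [0.3  0.49 0.15 1.23 0.   1.88] t 35.6
```

Request:
{"op": "drive_tool", "data": {
  "slide": [
    [0.003, 0.002, 0.06],
    [0.003, 0.002, 0.14],
    [0.003, 0.002, 0.23],
    [0.003, 0.002, 0.32],
    [0.003, 0.002, 0.39],
    [0.003, 0.002, 0.43],
    [0.003, 0.002, 0.455],
    [0.003, 0.002, 0.455]
  ],
  "rotation": [
    [0, 0, 0],
    [0, 0, 0],
    [0, 0, 0],
    [0, 0, 0],
    [0, 0, 0],
    [0, 0, 0],
    [0, 0, 0],
    [0, 0, 0]
  ]
}}

```text
clock: 36.6
eef_pos: [0.5759, 0.1831, 0.0129]
tool_rot: [0.708, 0.706, -0.0, -0.0]
ft_force: [0.2, 0.1, -1.4]
grip_width: 0.0292
grasp_force: 59.5
```

```bash
python3 -c "
from h import *
plan((.576,.1823,.0037))"
```

```text
slide [-0.003  0.     0.037] rot [-0.001  0.    -0.007] at [0.5759 0.1831 0.0129] w 0.0292 F [ 0.2  0.1 -1.4] gf 59.47287082672119 J [0.31 0.59 0.   0.98 0.   1.88] t 36.6
```

Request:
{"op": "drive_tool", "data": {
  "slide": [
    [-0.003, 0, 0.01],
    [-0.003, 0, 0.02],
    [-0.003, 0, 0.03],
    [-0.003, 0, 0.037],
    [-0.003, 0, 0.037],
    [-0.003, 0, 0.037],
    [-0.003, 0, 0.037],
    [-0.003, 0, 0.037]
  ],
  "rotation": [
    [0, 0, 0],
    [0, 0, 0],
    [0, 0, 0],
    [0, 0, 0],
    [0, 0, 0],
    [0, 0, 0],
    [0, 0, 0],
    [0, 0, 0]
  ]
}}

```text
clock: 37.6
eef_pos: [0.5763, 0.1821, 0.004]
tool_rot: [0.709, 0.706, 0.0, 0.0]
ft_force: [-0.2, 0.1, -1.5]
grip_width: 0.0292
grasp_force: 59.5
```

Request:
{"op": "drive_tool", "data": {
  "slide": [
    [0, 0, 0],
    [0, 0, 0],
    [0, 0, 0],
    [0, 0, 0],
    [0, 0, 0],
    [0, 0, 0],
    [0, 0, 0],
    [0, 0, 0]
  ],
  "rotation": [
    [0, 0, 0],
    [0, 0, 0],
    [0, 0, 0],
    [0, 0, 0],
    [0, 0, 0],
    [0, 0, 0],
    [0, 0, 0],
    [0, 0, 0]
  ],
  "gripper": 1
}}

```text
clock: 38.6
eef_pos: [0.5762, 0.1821, 0.0039]
tool_rot: [0.709, 0.706, -0.0, -0.0]
ft_force: [-0.3, -0.0, -0.7]
grip_width: 0.0856
grasp_force: 0.0
```

Request:
{"op": "drive_tool", "data": {
  "slide": [
    [0, 0, -0.05],
    [0, 0, -0.13],
    [0, 0, -0.22],
    [0, 0, -0.32],
    [0, 0, -0.42],
    [0, -0.05, -0.5],
    [0, -0.15, -0.55],
    [0, -0.25, -0.6]
  ],
  "rotation": [
    [0, 0, 0],
    [0, 0, 0],
    [0, 0, 0],
    [0, 0, 0],
    [0, 0, 0],
    [0, 0, 0],
    [0, 0, 0],
    [0, 0, 0]
  ]
}}

```text
clock: 39.6
eef_pos: [0.5122, 0.1823, 0.1549]
tool_rot: [0.709, 0.706, 0.0, -0.0]
ft_force: [0.1, 0.6, -0.6]
grip_width: 0.085
grasp_force: 0.0
```

Request:
{"op": "drive_tool", "data": {
  "slide": [
    [0, -0.1, 0],
    [0, -0.2, 0],
    [0, -0.3, 0],
    [0, -0.4, 0],
    [0, -0.45, 0],
    [0, -0.45, 0],
    [0, -0.45, 0],
    [0, -0.45, 0]
  ],
  "rotation": [
    [0, 0, 0],
    [0, 0, 0],
    [0, 0, 0],
    [0, 0, 0],
    [0, 0, 0],
    [0, 0, 0],
    [0, 0, 0],
    [0, 0, 0]
  ]
}}

```text
clock: 40.6
eef_pos: [0.4019, 0.1829, 0.1539]
tool_rot: [0.709, 0.706, 0.0, 0.0]
ft_force: [0.4, -0.2, 1.3]
grip_width: 0.0855
grasp_force: 0.0
```

```bash
python3 -c "
from h import *
c=snap('top','end.png'); measure(c,dict(D=(224,156,9),C=(256,157,11),B=(288,158,13),A=(322,159,14),cup=(227,221,17)))"
```

```text
D top h 0.055 knob c [0.5762 0.2474] ext [0.013 0.012] bbox c [0.5787 0.2495] ext [0.039 0.039]
C top h 0.067 knob c [0.5764 0.1825] ext [0.018 0.018] bbox c [0.5777 0.1834] ext [0.044 0.045]
B top h 0.079 knob c [0.5753 0.1156] ext [0.02  0.022] bbox c [0.5755 0.1161] ext [0.049 0.048]
A top h 0.091 knob c [0.5761 0.0498] ext [0.027 0.028] bbox c [0.5757 0.0442] ext [0.052 0.058]
cup top h 0.066 knob c [0.4443 0.2409] ext [0.049 0.05 ] bbox c [0.4436 0.2403] ext [0.05 0.05]
```

View pics/end.png

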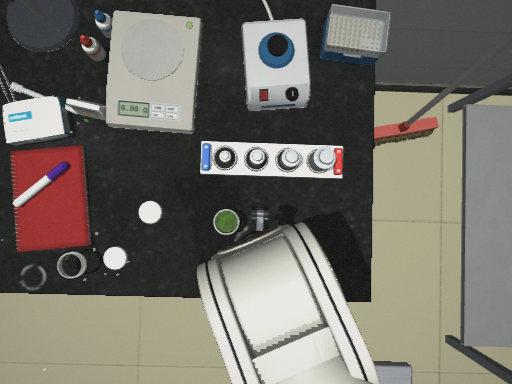

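All four weights stand on their seats in order, from the smallest at (225,156) by blue to the largest at (322,159) by red. The cup has not moved, at (227,221).

```bash
python3 -c "
from h import *
print(bot.job_done())"
```

```text
the job is handed in; nothing more can be done
None
```

All four weights are on their seats in size order from the red block, each within about 1 mm of centre by the last camera check; the cup was not moved, and the job was handed in at about 41 s (the hand-in returned no verdict).

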